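# Put away the honed gouges and present the next one

### The job

Two freshly honed gouges (yellow handles) stand in the green honing stand: lower each one, without dropping it, into an empty pocket of the long pale tool block until its handle rests on the block, and let go. Only then draw the blue-handled gouge out of the block, slope it halfway between upright and flat, blade end down, and finish still holding it in the gripper like that, at rest, with its cutting edge about 5 cm above the middle of the flower on the carving panel, touching nothing. Leave the red and black gouges in their pockets and everything else where it is.

Things in the scene. Friction and masses are not known exactly. Their poses are not given: they have to be found in the camera images.
- block: long pale wooden tool block, 60 x 240 x 70 mm high, fixed to the bench. Origin under its centre on the bench, z up, y along its row of five pockets, x across it. The pockets are round holes 18 mm wide and 60 mm deep, 46 mm apart; three hold gouges at the start, two are empty, and which ones varies
- block_pocket0 (a point): centre of the mouth of pocket 0 of the tool block, on its top face 70 mm above the bench (pocket 0 at the -y end of the block, 4 at the +y end)
- block_pocket1 (a point): centre of the mouth of pocket 1 of the tool block, on its top face 70 mm above the bench (pocket 0 at the -y end of the block, 4 at the +y end)
- block_pocket2 (a point): centre of the mouth of pocket 2 of the tool block, on its top face 70 mm above the bench (pocket 0 at the -y end of the block, 4 at the +y end)
- block_pocket3 (a point): centre of the mouth of pocket 3 of the tool block, on its top face 70 mm above the bench (pocket 0 at the -y end of the block, 4 at the +y end)
- block_pocket4 (a point): centre of the mouth of pocket 4 of the tool block, on its top face 70 mm above the bench (pocket 0 at the -y end of the block, 4 at the +y end)
- stand: short green honing stand, 60 x 102 x 70 mm high, fixed, with two pockets like the block's (18 mm wide, 60 mm deep, 46 mm apart). Origin under its centre on the bench, y along its two pockets, x across it
- blue_gouge: blue-handled palm gouge, 127 mm long, standing blade down. Origin at its cutting edge (lower end), z up the tool to the handle. Blade up to 10 mm wide for 52 mm, then a straight round handle 26 mm thick, 75 mm long. About 90 g, centre of mass 65 mm from the edge. Starts in the block; in a pocket the handle rests on the block's top, edge 18 mm and handle top 145 mm above the bench
- yellow_gouge_a: yellow-handled palm gouge, 127 mm long, standing blade down. Origin at its cutting edge (lower end), z up the tool to the handle; same shape, size and weight as the blue one. Freshly honed; starts in the honing stand, its edge 18 mm above the bench
- yellow_gouge_b: the second yellow-handled palm gouge, 127 mm long, standing blade down. Origin at its cutting edge (lower end), z up the tool to the handle; same as the first, in the stand's other pocket
- red_gouge: red-handled palm gouge, 127 mm long, standing blade down. Origin at its cutting edge (lower end), z up the tool to the handle; same shape and size; stands in the block and stays there
- black_gouge: black-handled palm gouge, 127 mm long, standing blade down. Origin at its cutting edge (lower end), z up the tool to the handle; same shape and size; stands in the block and stays there
- panel: square reddish carving panel, 180 x 180 x 30 mm thick with a dark border, lying fixed on the bench. Origin under its centre, z up
- rosette (a point): centre of the carved flower (about 100 mm across, pale petals round a dark middle) on the panel's top, at its highest point, 35 mm above the bench
- mallet: round wooden carver's mallet lying on the bench, head 72 mm in diameter; 270 mm long; leave alone. Origin on the bench under its handle, 100 mm from the handle's end, x from handle to head
- wax_tin: round tin, 80 mm across, 60 mm high; leave alone. Origin under its centre
- glue_jar: jar with a blue cap, 64 mm across, 85 mm high; leave alone. Origin under its centre
- sanding_block: cork sanding block 110 x 65 x 30 mm; leave alone. Origin under its centre
- offcut: pale plywood offcut 160 x 50 x 22 mm; leave alone. Origin under its centre
- screwdriver: screwdriver with an orange handle lying on the bench; leave alone. Origin on the bench under its middle
Things that resemble listed ones, but are neither listed nor needed, are in the scene too. What is shaped like the yellow_gouge_b but turquoise is not meant.

How it is judged (in metres and radians):
On the way, in this order (a step that is already met when the one before it is completed fails the run):
1. both yellow gouges stand fully down in pockets of the tool block, released, while the blue one is still in its pocket (height (world z) of each of yellow_gouge_a, yellow_gouge_b, blue_gouge below 0.022 m and angle between each of yellow_gouge_a, yellow_gouge_b, blue_gouge's own z axis and vertical below 0.08 rad and x of yellow_gouge_a in the frame of block between -0.01 and 0.01 m and y of yellow_gouge_a in the frame of block between -0.104 and 0.104 m and x of yellow_gouge_b in the frame of block between -0.01 and 0.01 m and y of yellow_gouge_b in the frame of block between -0.104 and 0.104 m and contact force between the fingers and yellow_gouge_a below 0.1 N and contact force between the fingers and yellow_gouge_b below 0.1 N and x of blue_gouge in the frame of block between -0.01 and 0.01 m and y of blue_gouge in the frame of block between -0.104 and 0.104 m), for 0.2 s.
2. the blue gouge is drawn clear of the block in the gripper (height (world z) of blue_gouge above 0.08 m and contact force between the fingers and blue_gouge above 2 N), for 0.1 s.
At the end, for the whole second after the job is handed in: The fingers hold the blue gouge still, blade down, 31 to 58 degrees from upright, its edge within 50 mm sideways of the flower centre and 20 to 90 mm above it, off the panel; the yellow, red and black gouges stand released in the block pockets, handles down on it (within 4 mm) (horizontal distance between blue_gouge and rosette below 0.05 m and height (world z) of blue_gouge between 0.055 and 0.125 m and angle between blue_gouge's own z axis and vertical between 0.55 and 1.02 rad and contact force between the fingers and blue_gouge above 2 N and contact force between blue_gouge and panel below 0.1 N and linear speed of blue_gouge below 0.03 m/s and angular speed of blue_gouge below 0.2 rad/s and height (world z) of each of yellow_gouge_a, yellow_gouge_b, red_gouge, black_gouge below 0.022 m and angle between each of yellow_gouge_a, yellow_gouge_b, red_gouge, black_gouge's own z axis and vertical below 0.08 rad and x of yellow_gouge_a in the frame of block between -0.01 and 0.01 m and y of yellow_gouge_a in the frame of block between -0.104 and 0.104 m and contact force between the fingers and yellow_gouge_a below 0.1 N and x of yellow_gouge_b in the frame of block between -0.01 and 0.01 m and y of yellow_gouge_b in the frame of block between -0.104 and 0.104 m and contact force between the fingers and yellow_gouge_b below 0.1 N and x of red_gouge in the frame of block between -0.01 and 0.01 m and y of red_gouge in the frame of block between -0.104 and 0.104 m and contact force between the fingers and red_gouge below 0.1 N and x of black_gouge in the frame of block between -0.01 and 0.01 m and y of black_gouge in the frame of block between -0.104 and 0.104 m and contact force between the fingers and black_gouge below 0.1 N); the arm keeps its last pose, push and grip.
It fails at once if the red or black gouge is pulled up, moved or tipped (distance of any of red_gouge, black_gouge from where it was at the start of the episode above 0.015 m or angle between any of red_gouge, black_gouge's own z axis and vertical above 0.2 rad).
It fails at once if a bystander on the bench is shifted by more than 20 mm (distance of any of mallet, wax_tin, glue_jar, sanding_block, offcut, screwdriver from where it was at the start of the episode above 0.02 m).
It fails at once if a yellow or the blue gouge is dropped (falls free faster than 0.6 m/s) ((linear speed of yellow_gouge_a above 0.6 m/s and contact force between the fingers and yellow_gouge_a below 0.05 N) or (linear speed of yellow_gouge_b above 0.6 m/s and contact force between the fingers and yellow_gouge_b below 0.05 N) or (linear speed of blue_gouge above 0.6 m/s and contact force between the fingers and blue_gouge below 0.05 N)).
It also fails if it takes over 72 s, if anything falls off the work surface, if the arm or the gripper's body presses on something with over 40 N, if the wrist force passes 120 N, or if a joint passes its speed limit or range.

### The arm

A 6-joint arm with a two-finger parallel gripper is mounted at the origin on the work surface. World frame = base frame: x ahead of the robot, y to its left, z up, the work surface at z = 0. Lengths are in mm, angles in rad, forces in N, time in s.
With the tool pointing down it reaches from about 350 to 775 mm from the base axis. Payload 7.3 kg.
Tool frame: the origin (TCP) lies at the very end of the fingers, on their centre line; the grasp point (between the pads) lies 19 mm behind it; z points along the fingers, y is the line along which they close (so a half turn about z gives the same grasp; the last joint's range is limited). The gripper opens to 92 mm and grips with 3 to 60 N. Pads are 19 mm wide; open, the fingers measure 130 mm over their backs; the gripper's body (75 mm by 190 mm) begins 47 mm behind the grasp point.
Start: joints at [-1.472, 0.342, 1.524, -0, 1.275, -0.146], TCP at [127.262, -509.362, 226.741] pointing down, gripper open.
Joint ranges: [-2.53, 2.53], [-0.77, 2.02], [0.04, 2.7], [-1, 4.14], [0.28, 2.66], [-3.11, 3.11]. Speed limits (rad/s): [2.57, 2.57, 3.14, 3.14, 3.14, 3.14].

### API

Orientations are given as [roll, pitch, yaw] about the fixed x, y, z axes, in that order (R = Rz(yaw) Ry(pitch) Rx(roll)).
In Python, from plant import get_obs, vision, workorder gives the robot as it stands.
- The arm moves only by the shell command python3 -m pendant 'ROWS' [OPENING]. ROWS is a JSON object of lists of equal length, an entry for each row: "dp": the shift along the tool's x, y, z in m, a list of three; "rotation": the turn, a rotation vector about the tool's x, y, z in rad, a list of three. A call has 1 to 8 rows; each row is the pose to reach, as a shift and turn from the pose commanded when the call began, along the tool's axes at that moment; what a row does not reach only later rows make up. A row lasts 1/8 s, in which the tool goes at most 62.5 mm and 10.7 degrees, less where a joint would pass 70% of its speed; a pose out of reach is approached as far as the arm can. A call with a gripper value outside its range is refused whole. OPENING is the finger opening in m, from 0 to 0.0918, set as the call begins (- or left out, the last holds). The fingers move at their own pace and stop on an object; the grip force is fixed at half the most. Time passes only in rows, so rows that repeat a pose let the fingers close. It gives the time, the measured TCP pose, the force, the opening and the grip force at its end, in the units of the state.
- get_obs(): the state, without advancing time (a new reading comes with each control period).
- vision.capture(name): name is "scene" or "top" or "wrist"; returns a dict with "pixels" (384x512x3 uint8, red, green, blue), "vfov" (degrees; the focal length in pixels is half the picture's height over the tangent of half this angle, whatever the lens; pixels are square), "cx", "cy" (the principal point, pixels), "pose" (4x4, takes a point from camera to world coordinates); the wrist camera has in their place "T_tool_cam" (4x4, takes a point from camera to tool coordinates, whose origin is the TCP and whose axes are the flange's). Camera axes: x right, y up, looking along -z (the intrinsics and any distortion apply to the point x, -y, -z); pixel columns grow to the right and rows downward; lengths in mm; the calibration is good to about 2 mm. A picture is of the moment at which its call begins: read the wrist's pose just before it. There is no depth.
- workorder.close_job(): hands the job in; it is judged then, once.
The state is a dict: "time": time; "joint_positions": joint angles; "dq": joint speeds; "tau": joint torques, N m; "tool_pos": TCP position; "tcp_rot": TCP orientation; "contact_force": force on the tool from outside, world axes, zero at the start; "moment": the same for the moment, N m; "grip_width": finger opening in mm; "finger_force": force on a finger pad.
Only numpy, scipy, OpenCV 4.12 (cv2) and the standard library are available. Lean on these libraries where they do the work, as an engineer would, in place of code of your own. Each camera call takes 0.05 s, during which the arm holds its last target. There are 200 camera calls.

## Working session

There is one attempt and no reset: what is moved stays moved. The work goes in short steps, Python scripts to look and compute and a shell command to move; the robot and the scene stay as the last step left them, time stands still between calls to the robot, and variables do not carry over. Pictures are saved under pics/ and viewed, at most 10 in all, crops included, and the job is handed in when it is done.

```bash
ls; mkdir -p pics
cat > h.py <<'E'
import numpy as np, cv2
from scipy.spatial.transform import Rotation as R
from plant import get_obs, vision, workorder
def cap(n,f=None):
    o=get_obs(); c=vision.capture(n)
    if 'pose' in c: T=np.array(c['pose'])
    else:
        W=np.eye(4); W[:3,:3]=R.from_euler('xyz',o['tcp_rot']).as_matrix(); W[:3,3]=o['tool_pos']
        T=W@np.array(c['T_tool_cam'])
    c['T']=T
    if f: cv2.imwrite(f,cv2.cvtColor(c['pixels'],cv2.COLOR_RGB2BGR))
    np.savez('%s.npz'%n,T=T,vfov=c['vfov'],cx=c['cx'],cy=c['cy'],px=c['pixels'])
    return c
def pt(n,u,v,z):
    c=np.load('%s.npz'%n); T=c['T']; f=c['px'].shape[0]/2/np.tan(np.radians(c['vfov'])/2)
    d=T[:3,:3]@np.array([(u-c['cx'])/f,-(v-c['cy'])/f,-1]); return T[:3,3]+d*(z-T[2,3])/d[2]
def proj(n,p):
    c=np.load('%s.npz'%n); T=c['T']; f=c['px'].shape[0]/2/np.tan(np.radians(c['vfov'])/2)
    q=T[:3,:3].T@(np.array(p)-T[:3,3]); return c['cx']-f*q[0]/q[2], c['cy']+f*q[1]/q[2]
E
python3 - <<'E'
from h import *
c=cap('top');s=cap('scene')
print({k:v for k,v in c.items() if k!='pixels'});print({k:v for k,v in s.items() if k!='pixels'})
print(get_obs())
im=cv2.cvtColor(c['pixels'],cv2.COLOR_RGB2BGR)
cv2.imwrite('pics/top.png',cv2.resize(im,(800,600),interpolation=cv2.INTER_CUBIC))
cv2.imwrite('pics/scene.png',cv2.cvtColor(s['pixels'],cv2.COLOR_RGB2BGR))
E
```

```text
pics
{'vfov': 53.05026937595108, 'cx': 255.5632159270727, 'cy': 186.90946004604078, 'pose': array([[-1.71124602e-02,  9.96414381e-01, -8.28585838e-02,
         4.72977223e+02],
       [-9.99812797e-01, -1.78013088e-02, -7.58187494e-03,
        -1.20490876e+01],
       [-9.02968046e-03,  8.27133279e-02,  9.96532473e-01,
         1.38625604e+03],
       [ 0.00000000e+00,  0.00000000e+00,  0.00000000e+00,
         1.00000000e+00]]), 'T': array([[-1.71124602e-02,  9.96414381e-01, -8.28585838e-02,
         4.72977223e+02],
       [-9.99812797e-01, -1.78013088e-02, -7.58187494e-03,
        -1.20490876e+01],
       [-9.02968046e-03,  8.27133279e-02,  9.96532473e-01,
         1.38625604e+03],
       [ 0.00000000e+00,  0.00000000e+00,  0.00000000e+00,
         1.00000000e+00]])}
{'vfov': 55.12448361108903, 'cx': 255.27360214929803, 'cy': 190.7359357212291, 'pose': array([[-7.71256349e-01, -5.05816311e-01,  3.86411055e-01,
         9.93528818e+02],
       [ 6.36516844e-01, -6.15882240e-01,  4.64257874e-01,
         4.87779923e+02],
       [ 3.15450097e-03,  6.04018978e-01,  7.96963690e-01,
   
[... 446 characters left out ...]
00e+00]])}
{'time': 0.1, 'joint_positions': array([-1.47199997e+00,  3.42676568e-01,  1.52492042e+00,  2.90338303e-07,
        1.27538677e+00, -1.45983352e-01]), 'dq': array([ 0.00036999, -0.00207343, -0.00294983,  0.00045468,  0.00196266,
       -0.00021054]), 'tau': array([ 1.02080186e-03, -4.32004988e+01, -2.44693226e+01,  7.18912901e-02,
        5.26107650e-02, -4.73700993e-05]), 'tool_pos': array([ 127.22427074, -508.98181124,  226.10262075]), 'tcp_rot': array([-3.14021638e+00, -2.02632421e-04,  2.44779489e-01]), 'contact_force': array([-0.1698824 , -0.15846146, -0.16850356]), 'moment': array([-0.05589999, -0.01625106,  0.06137242]), 'finger_force': 0.0, 'grip_width': 91.86009359610881}
```

View pics/top.png

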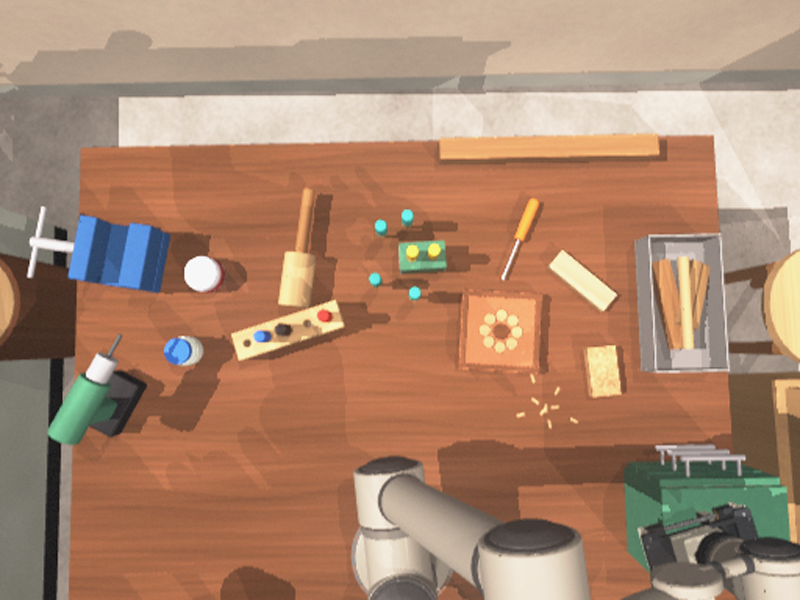

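View pics/scene.png

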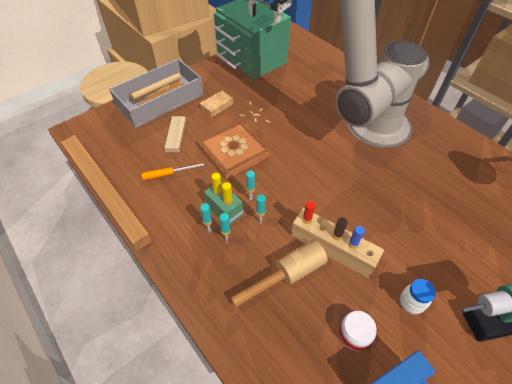

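Top view (800x600 px): yellow handles are at (413,252) and (434,251) in the green stand. Four turquoise look-alikes stand around it at (407,216), (381,227), (375,280) and (414,293). In the block, from the left: empty (248,343), blue (262,337), black (284,330), empty (307,323), red (325,315). The flower is at (501,331). The blue jar cap at (179,350) and the blue vise are not the blue gouge. Next is a close crop.

Run:
```python
from h import *
a=np.load('top.npz')['px'][:,:,::-1]
c=a[125:245,140:360]
cv2.imwrite('pics/crop1.png',cv2.resize(c,None,fx=3.6,fy=3.6,interpolation=cv2.INTER_CUBIC))
hsv=cv2.cvtColor(a,cv2.COLOR_BGR2HSV)
```

```text
(no output)
```

View pics/crop1.png

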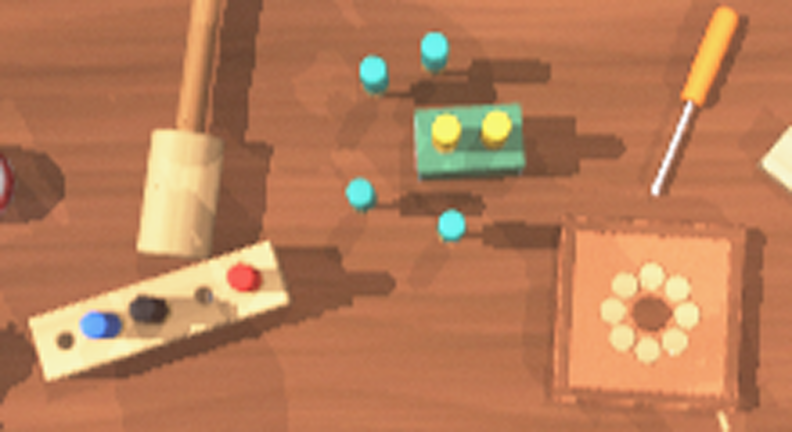

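Run:
```python
from h import *
def P(x,y,z): return pt('top',140+x/3.6-.36,125+y/3.6-.36,z)
L={'ya':(446,127,145),'yb':(497,124,145),'blue':(97,323,145),'black':(146,307,145),'red':(241,275,145),'h4':(66,341,70),'h1':(204,296,70),'ros':(651,313,35),
'bl':(30,318,70),'tl':(270,242,70),'br':(46,378,70),'tr':(288,296,70),'s1':(415,108,70),'s2':(521,104,70),'t1':(434,46,145),'t2':(373,71,145),'t3':(360,191,145),'t4':(451,222,145),'mal':(181,205,72), 'mtop':(150,135,36),'mbot':(140,245,36),'mr':(212,250,36)}
for k,v in L.items(): print(k,P(*v).round(1))
```

```text
ya [663.9 -30.1 145. ]
yb [665.8 -76.2 145. ]
blue [492.5 285.9 145. ]
black [506.  241.9 145. ]
red [533.2 156.5 145. ]
h4 [477.1 333.4  70. ]
h1 [517.5 202.   70. ]
ros [ 494.6 -227.5   35. ]
bl [499.5 367.7  70. ]
tl [567.9 138.7  70. ]
br [442.5 352.2  70. ]
tr [516.1 122.   70. ]
s1 [694.4  -1.7  70. ]
s2 [ 696.4 -103.5   70. ]
t1 [738.4 -20.5 145. ]
t2 [716.4  35.2 145. ]
t3 [607.1  48.6 145. ]
t4 [577.6 -32.9 145. ]
mal [604.7 223.3  72. ]
mtop [678.1 260.1  36. ]
mbot [569.6 270.   36. ]
mr [563.5 199.5  36. ]
```

```bash
cat >> h.py <<'E'
def go(p,yaw,tilt=None):
    """dp (m) and rotvec in the current tool frame to a target TCP pose, tool down, world yaw; tilt= extra world rotvec"""
    o=get_obs(); A=R.from_euler('xyz',o['tcp_rot']); B=R.from_euler('xyz',[np.pi,0,yaw])
    if tilt is not None: B=R.from_rotvec(tilt)*B
    print('dp',(A.inv().apply(np.array(p)-o['tool_pos'])/1000).round(4),'rot',(A.inv()*B).as_rotvec().round(4),'| t',o['time'],'at',np.round(o['tool_pos'],1),np.round(o['tcp_rot'],3))
E
python3 - <<'E'
from h import *
go([640,-53,330],1.612)
E
```

```text
dp [ 0.608  -0.3183 -0.1033] rot [-1.0000e-03 -1.1000e-03 -1.3672e+00] | t 0.1 at [ 127.2 -509.   226.1] [-3.14  -0.     0.245]
```

```bash
python3 -m pendant '{"dp":[[0,0,-0.06],[0.1,-0.05,-0.103],[0.17,-0.085,-0.103],[0.24,-0.12,-0.103],[0.3,-0.15,-0.103],[0.36,-0.18,-0.103],[0.41,-0.21,-0.103],[0.46,-0.24,-0.103]],"rotation":[[0,0,0],[0,0,-0.18],[0,0,-0.36],[0,0,-0.54],[0,0,-0.72],[0,0,-0.9],[0,0,-1.08],[0,0,-1.26]]}' 0.05
python3 - <<'E'
from h import *
go([640,-53,330],1.612)
E
```

```text
time: 1.1
tool_pos: [453.6, -222.8, 328.8]
tcp_rot: [-3.141, 0.0, 1.511]
contact_force: [1.1, -1.1, -0.4]
grip_width: 49.7
finger_force: 0.0
dp [ 0.1807  0.1759 -0.0013] rot [-3.000e-04  1.000e-04 -1.013e-01] | t 1.1 at [ 453.6 -222.8  328.8] [-3.141  0.     1.511]
```

```bash
python3 -m pendant '{"dp":[[0.045,0.044,0],[0.09,0.088,0],[0.135,0.132,0],[0.18,0.176,-0.001],[0.18,0.176,-0.001],[0.18,0.176,-0.001]],"rotation":[[0,0,-0.1],[0,0,-0.1],[0,0,-0.1],[0,0,-0.1],[0,0,-0.1],[0,0,-0.1]]}'
python3 - <<'E'
from h import *
go([640,-53,330],1.612)
c=cap('wrist')
print(c['T'].round(2),c['vfov'],c['cx'],c['cy'])
for p in [(664,-30,145),(666,-76,145)]: print(proj('wrist',p))
cv2.imwrite('pics/w1.png',cv2.resize(c['pixels'][:,:,::-1],(768,576),interpolation=cv2.INTER_CUBIC))
E
```

```text
time: 1.85
tool_pos: [639.6, -56.5, 329.1]
tcp_rot: [-3.14, 0.0, 1.605]
contact_force: [-1.3, 0.3, -0.6]
grip_width: 50.5
finger_force: 0.0
dp [ 0.0035  0.0006 -0.0009] rot [-0.0017  0.0002 -0.0067] | t 1.85 at [639.6 -56.5 329.1] [-3.14   0.     1.605]
[[ 1.0000e+00 -3.0000e-02 -1.0000e-02  6.3731e+02]
 [ 3.0000e-02  9.7000e-01  2.5000e-01  1.1590e+01]
 [-0.0000e+00 -2.5000e-01  9.7000e-01  4.8604e+02]
 [ 0.0000e+00  0.0000e+00  0.0000e+00  1.0000e+00]] 63.02311063840053 256.0236260551148 191.45712615877
(np.float64(279.68645735677705), np.float64(149.96763631193625))
(np.float64(279.2635616730172), np.float64(190.93649111009168))
```

View pics/w1.png

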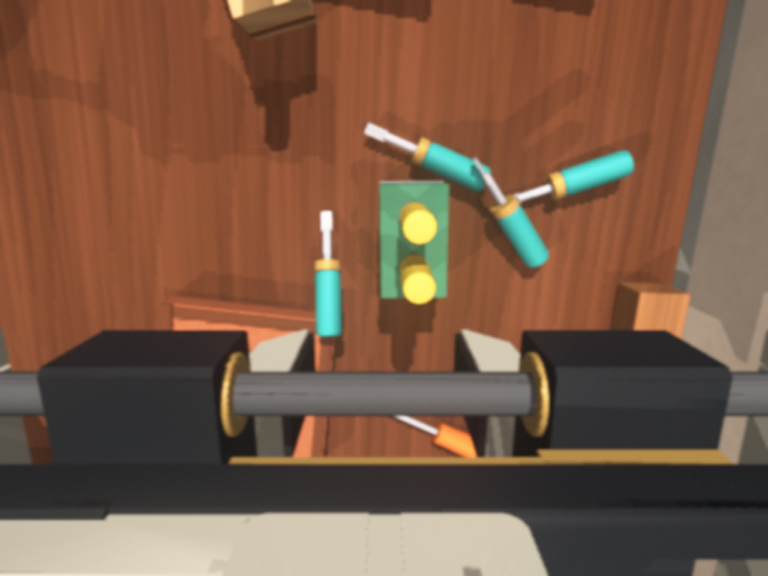

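The wrist view shows the turquoise tools have toppled and now lie low beside the stand. The yellow tops are at (418,225) and (418,286), within 1 px of my prediction, so a = (663,-30) and b = (665,-76).

Run:
```python
from h import *
go([663,-30,200],1.612)
```

```text
dp [0.0264 0.0248 0.1297] rot [-0.0009  0.0004 -0.0079] | t 1.9 at [639.3 -57.2 329.7] [-3.141  0.     1.604]
```

```bash
python3 -m pendant '{"dp":[[0.013,0.012,0.04],[0.0264,0.0248,0.09],[0.0264,0.0248,0.1297],[0.0264,0.0248,0.1297],[0.0264,0.0248,0.1297]],"rotation":[[0,0,-0.008],[0,0,-0.008],[0,0,-0.008],[0,0,-0.008],[0,0,-0.008]]}' 0.06
python3 - <<'E'
from h import *
go([663,-30,99],1.612)
E
```

```text
time: 2.52
tool_pos: [664.3, -30.5, 202.9]
tcp_rot: [3.138, 0.001, 1.611]
contact_force: [-0.2, -0.7, -0.2]
grip_width: 60.5
finger_force: 0.0
dp [ 0.0007 -0.0016  0.1039] rot [ 0.0034  0.0009 -0.0007] | t 2.525 at [664.3 -30.5 202.9] [3.138e+00 1.000e-03 1.611e+00]
```

```bash
python3 -m pendant '{"dp":[[0,-0.001,0.04],[0,-0.001,0.08],[0,-0.001,0.101],[0,-0.001,0.101],[0,-0.001,0.101],[0,-0.001,0.101]],"rotation":[[0,0,0],[0,0,0],[0,0,0],[0,0,0],[0,0,0],[0,0,0]]}'; python3 -m pendant '{"dp":[[0,0,0],[0,0,0],[0,0,0],[0,0,0],[0,0,0],[0,0,0]],"rotation":[[0,0,0],[0,0,0],[0,0,0],[0,0,0],[0,0,0],[0,0,0]]}' 0.015
```

```text
time: 3.28
tool_pos: [663.8, -29.6, 101.5]
tcp_rot: [3.138, 0.001, 1.613]
contact_force: [-0.6, 0.4, 0.2]
grip_width: 60.0
finger_force: 0.0
time: 4.03
tool_pos: [662.8, -29.3, 99.2]
tcp_rot: [3.142, 0.0, 1.613]
contact_force: [0.1, -0.3, -0.2]
grip_width: 26.0
finger_force: 30.0
```

```bash
python3 -m pendant '{"dp":[[0,0,-0.03],[0,0,-0.08],[0,0,-0.13],[0,0,-0.18],[0,0,-0.2],[0,0,-0.2]],"rotation":[[0,0,0],[0,0,0],[0,0,0],[0,0,0],[0,0,0],[0,0,0]]}'
python3 - <<'E'
from h import *
go([505,225,300],1.87)
E
```

```text
time: 4.78
tool_pos: [663.2, -29.4, 300.9]
tcp_rot: [3.138, 0.001, 1.613]
contact_force: [-0.1, 0.8, -1.5]
grip_width: 25.7
finger_force: 30.0
dp [ 2.608e-01 -1.474e-01  2.000e-04] rot [ 0.0033  0.0013 -0.2572] | t 4.775 at [663.2 -29.4 300.9] [3.138e+00 1.000e-03 1.613e+00]
```

```bash
python3 -m pendant '{"dp":[[0.04,-0.023,0],[0.085,-0.048,0],[0.13,-0.074,0],[0.175,-0.1,0],[0.22,-0.125,0],[0.25,-0.14,0],[0.26,-0.147,0],[0.26,-0.147,0]],"rotation":[[0,0,-0.04],[0,0,-0.08],[0,0,-0.12],[0,0,-0.16],[0,0,-0.2],[0,0,-0.24],[0,0,-0.257],[0,0,-0.257]]}'; python3 -m pendant '{"dp":[[0,0,0],[0,0,0],[0,0,0]],"rotation":[[0,0,0],[0,0,0],[0,0,0]]}'
python3 - <<'E'
from h import *
c=cap('wrist')
for p in [(492,286,145),(506,242,145),(533,156.5,145),(477,333,70),(517.5,202,70)]: print(np.array(proj('wrist',p))*1.5)
cv2.imwrite('pics/w2.png',cv2.resize(c['pixels'][:,:,::-1],(768,576),interpolation=cv2.INTER_CUBIC))
E
```

```text
time: 5.78
tool_pos: [504.5, 224.3, 298.2]
tcp_rot: [-3.14, 0.0, 1.87]
contact_force: [-0.1, -0.7, -0.0]
grip_width: 25.6
finger_force: 30.0
time: 6.15
tool_pos: [505.4, 223.6, 299.1]
tcp_rot: [-3.141, 0.0, 1.869]
contact_force: [-0.6, -0.2, -0.6]
grip_width: 25.7
finger_force: 30.0
[392.60905345 171.82866052]
[392.99316352 243.00510025]
[393.39070817 367.10746991]
[390.4881883  104.45219332]
[390.24218746 277.46031553]
```

View pics/w2.png

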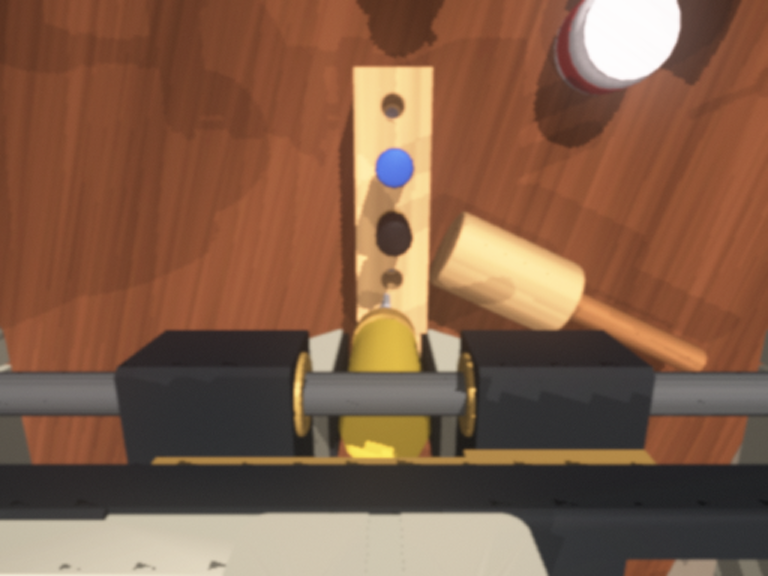

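Wrist view: holes at (392,106) and (391,279), blue top at (395,168), black at (394,234). The block is parallel to my tool axis. I compute the pocket positions from this.

Run:
```python
from h import *
w=lambda u,v,z: pt('wrist',u/1.5-.17,v/1.5-.17,z)[:2]
h4=w(392,105.5,70);h1=w(391.5,279,70);bl=w(395,168,145)
print(h4,h1,np.linalg.norm(h4-h1),'blue',bl, 'corners',w(354,67,70),w(433,67,70))
d=(h4-h1)/np.linalg.norm(h4-h1);print('dir',d,'yaw',np.arctan2(-d[0],d[1])+np.pi/2)
for k in (-1,0,1,2,3): print(k+1,h4+d*46*(k-3))
print('edge at',w(386,300,300-81),np.round(get_obs()['tool_pos'],1))
go([*h1,300],1.87);go([*h4,300],1.87)
```

```text
[478.0968889  332.73666715] [518.64163734 201.18261873] 137.66024945754162 blue [492.552012   288.83170699] corners [442.48303016 350.39957996] [499.61644401 367.93940918]
dir [-0.29452764  0.95564296] yaw 1.869757523144608
0 [532.28997472 156.89836231]
1 [518.74170327 200.85793852]
2 [505.19343181 244.81751473]
3 [491.64516036 288.77709094]
4 [478.0968889  332.73666715]
edge at [506.41995287 223.32921314] [505.3 223.8 299.1]
dp [-0.0255  0.0062 -0.0009] rot [-0.0001  0.0002 -0.0012] | t 6.2 at [505.3 223.8 299.1] [-3.141  0.     1.869]
dp [ 0.1121  0.006  -0.0009] rot [-0.0001  0.0002 -0.0012] | t 6.2 at [505.3 223.8 299.1] [-3.141  0.     1.869]
```

```bash
python3 -m pendant '{"dp":[[-0.0128,0.003,0],[-0.0257,0.0061,0.02],[-0.0257,0.0061,0.07],[-0.0257,0.0061,0.11],[-0.0257,0.0061,0.12],[-0.0257,0.0061,0.12],[-0.0257,0.0061,0.12],[-0.0257,0.0061,0.12]],"rotation":[[0,0,0],[0,0,0],[0,0,0],[0,0,0],[0,0,0],[0,0,0],[0,0,0],[0,0,0]]}';  python3 - <<'E'
from h import *
go([518.7,201,101],1.87)
E
```

```text
time: 7.2
tool_pos: [519.1, 201.8, 180.7]
tcp_rot: [3.139, 0.0, 1.87]
contact_force: [0.4, 0.5, -1.2]
grip_width: 25.4
finger_force: 30.0
dp [-0.0006 -0.0008  0.0797] rot [ 0.0028  0.0003 -0.    ] | t 7.2 at [519.1 201.8 180.7] [3.139 0.    1.87 ]
```

```bash
python3 -m pendant '{"dp":[[-0.0005,-0.0005,0.02],[-0.0005,-0.0005,0.035],[-0.0005,-0.0005,0.05],[-0.0005,-0.0005,0.06],[-0.0005,-0.0005,0.07],[-0.0005,-0.0005,0.077],[-0.0005,-0.0005,0.077],[-0.0005,-0.0005,0.077]],"rotation":[[0,0,0],[0,0,0],[0,0,0],[0,0,0],[0,0,0],[0,0,0],[0,0,0],[0,0,0]]}';  python3 - <<'E'
from h import *
go([518.7,201,99],1.87)
E
```

```text
time: 8.2
tool_pos: [518.3, 201.0, 102.5]
tcp_rot: [3.141, 0.0, 1.87]
contact_force: [-0.2, -0.0, -0.1]
grip_width: 25.8
finger_force: 30.0
dp [-0.0001  0.0004  0.0035] rot [ 0.0007  0.0001 -0.0002] | t 8.2 at [518.3 201.  102.5] [3.141 0.    1.87 ]
```

No side force, so the blade is inside. Seat it until I feel contact, then open.

```bash
python3 -m pendant '{"dp":[[0,0,0.001],[0,0,0.002],[0,0,0.003],[0,0,0.0035],[0,0,0.0035],[0,0,0.0035]],"rotation":[[0,0,0],[0,0,0],[0,0,0],[0,0,0],[0,0,0],[0,0,0]]}'
```

```text
time: 8.95
tool_pos: [518.1, 200.9, 99.1]
tcp_rot: [3.141, 0.0, 1.87]
contact_force: [-2.2, 0.2, 5.2]
grip_width: 25.7
finger_force: 30.0
```

```bash
python3 -m pendant '{"dp":[[0,0,0],[0,0,0],[0,0,0],[0,0,0]],"rotation":[[0,0,0],[0,0,0],[0,0,0],[0,0,0]]}' 0.06;  python3 -m pendant '{"dp":[[0,0,-0.03],[0,0,-0.08],[0,0,-0.13],[0,0,-0.17],[0,0,-0.17],[0,0,-0.17]],"rotation":[[0,0,0],[0,0,0],[0,0,0],[0,0,0],[0,0,0],[0,0,0]]}'
python3 - <<'E'
from h import *
c=cap('wrist')
cv2.imwrite('pics/w3.png',cv2.resize(c['pixels'][:,:,::-1],(768,576),interpolation=cv2.INTER_CUBIC))
go([665,-75.5,220],1.612)
E
```

```text
time: 9.45
tool_pos: [518.0, 200.9, 98.6]
tcp_rot: [-3.141, 0.0, 1.87]
contact_force: [0.1, -0.5, 0.0]
grip_width: 58.6
finger_force: 0.0
time: 10.2
tool_pos: [517.6, 200.8, 267.8]
tcp_rot: [-3.14, -0.0, 1.87]
contact_force: [-0.2, 0.5, -0.4]
grip_width: 59.8
finger_force: 0.0
dp [-0.3075  0.0598  0.047 ] rot [-0.0027  0.0003  0.2578] | t 10.25 at [517.4 200.8 267.2] [-3.139 -0.     1.87 ]
```

View pics/w3.png

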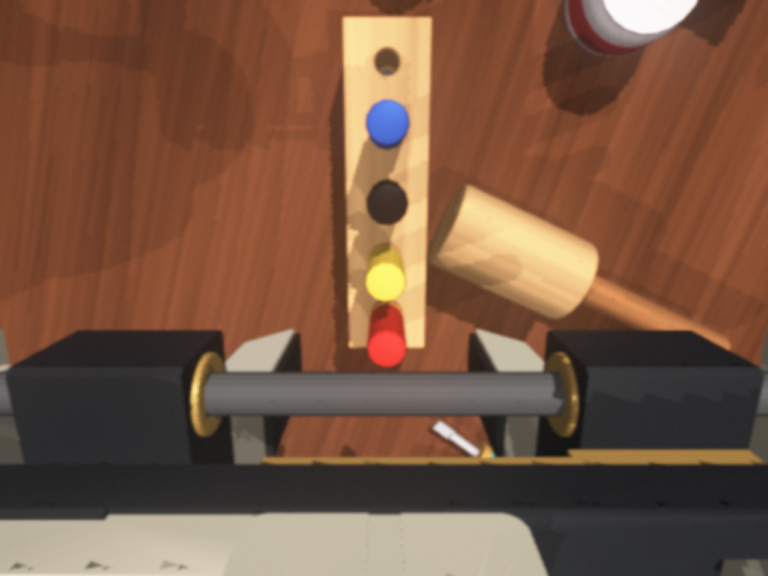

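The yellow gouge is seated at (386,281), in line with black, blue and red, and pocket 4 is empty at (387,61). Next is gouge b.

```bash
python3 -m pendant '{"dp":[[-0.04,0.008,0],[-0.09,0.017,0],[-0.14,0.027,0],[-0.19,0.037,0],[-0.24,0.047,0],[-0.285,0.056,0],[-0.3075,0.06,0.02],[-0.3075,0.06,0.047]],"rotation":[[0,0,0.03],[0,0,0.07],[0,0,0.11],[0,0,0.15],[0,0,0.19],[0,0,0.23],[0,0,0.257],[0,0,0.257]]}';python3 -m pendant '{"dp":[[0,0,0],[0,0,0]],"rotation":[[0,0,0],[0,0,0]]}'
python3 - <<'E'
from h import *
go([665,-75.5,99],1.612)
E
```

```text
time: 11.25
tool_pos: [665.8, -76.5, 218.5]
tcp_rot: [-3.139, -0.001, 1.61]
contact_force: [-0.1, 0.6, -0.3]
grip_width: 59.8
finger_force: 0.0
time: 11.5
tool_pos: [665.9, -74.4, 221.8]
tcp_rot: [-3.141, -0.0, 1.614]
contact_force: [0.1, -0.8, 0.3]
grip_width: 60.2
finger_force: 0.0
dp [-0.0011 -0.0009  0.1228] rot [-0.0003 -0.0002  0.0018] | t 11.5 at [665.9 -74.4 221.8] [-3.141 -0.     1.614]
```

```bash
python3 -m pendant '{"dp":[[-0.0005,-0.001,0.04],[-0.0005,-0.001,0.08],[-0.0005,-0.001,0.11],[-0.0005,-0.001,0.121],[-0.0005,-0.001,0.121],[-0.0005,-0.001,0.121]],"rotation":[[0,0,0],[0,0,0],[0,0,0],[0,0,0],[0,0,0],[0,0,0]]}'; python3 -m pendant '{"dp":[[0,0,0],[0,0,0],[0,0,0],[0,0,0],[0,0,0],[0,0,0]],"rotation":[[0,0,0],[0,0,0],[0,0,0],[0,0,0],[0,0,0],[0,0,0]]}' 0.015;  python3 -m pendant '{"dp":[[0,0,-0.03],[0,0,-0.08],[0,0,-0.13],[0,0,-0.18],[0,0,-0.2],[0,0,-0.2]],"rotation":[[0,0,0],[0,0,0],[0,0,0],[0,0,0],[0,0,0],[0,0,0]]}'
python3 - <<'E'
from h import *
go([478.1,332.7,300],1.87)
E
```

```text
time: 12.25
tool_pos: [666.0, -75.9, 102.8]
tcp_rot: [3.138, 0.001, 1.613]
contact_force: [-0.5, -0.3, -0.6]
grip_width: 60.1
finger_force: 0.0
time: 13.0
tool_pos: [665.0, -75.8, 100.8]
tcp_rot: [3.141, 0.0, 1.613]
contact_force: [0.3, 0.0, 0.4]
grip_width: 25.4
finger_force: 30.0
time: 13.75
tool_pos: [665.4, -75.9, 302.3]
tcp_rot: [3.138, 0.001, 1.613]
contact_force: [0.1, 0.0, 0.0]
grip_width: 25.8
finger_force: 30.0
dp [ 0.4161 -0.17    0.0014] rot [ 0.0031  0.0014 -0.2571] | t 13.75 at [665.4 -75.9 302.3] [3.138e+00 1.000e-03 1.613e+00]
```

Grip was at TCP z 100.8, so seating will be at about 100.8.

```bash
python3 -m pendant '{"dp":[[0.04,-0.016,0],[0.09,-0.037,0],[0.145,-0.059,0],[0.2,-0.082,0],[0.255,-0.104,0],[0.31,-0.127,0],[0.365,-0.149,0],[0.4,-0.163,0]],"rotation":[[0,0,-0.03],[0,0,-0.06],[0,0,-0.1],[0,0,-0.14],[0,0,-0.18],[0,0,-0.22],[0,0,-0.257],[0,0,-0.257]]}'; python3 -m pendant '{"dp":[[0,0,0],[0,0,0],[0,0,0]],"rotation":[[0,0,0],[0,0,0],[0,0,0]]}'
python3 - <<'E'
from h import *
go([478.1,332.7,185],1.87)
E
```

```text
time: 14.75
tool_pos: [483.1, 319.0, 298.6]
tcp_rot: [-3.138, 0.0, 1.872]
contact_force: [0.3, -0.0, -0.7]
grip_width: 25.8
finger_force: 30.0
time: 15.12
tool_pos: [485.7, 315.9, 300.0]
tcp_rot: [-3.14, 0.0, 1.868]
contact_force: [0.0, 0.5, -0.4]
grip_width: 25.3
finger_force: 30.0
dp [ 0.0184 -0.0022  0.115 ] rot [-0.0011  0.0005 -0.0018] | t 15.125 at [485.7 315.9 300. ] [-3.14   0.     1.868]
```

```bash
python3 -m pendant '{"dp":[[0.009,-0.001,0],[0.0184,-0.002,0.02],[0.0184,-0.002,0.06],[0.0184,-0.002,0.1],[0.0184,-0.002,0.115],[0.0184,-0.002,0.115],[0.0184,-0.002,0.115],[0.0184,-0.002,0.115]],"rotation":[[0,0,0],[0,0,-0.001],[0,0,-0.001],[0,0,-0.001],[0,0,-0.001],[0,0,-0.001],[0,0,-0.001],[0,0,-0.001]]}'
python3 - <<'E'
from h import *
go([478.1,332.7,104],1.87)
E
```

```text
time: 16.12
tool_pos: [478.7, 334.4, 187.3]
tcp_rot: [3.139, -0.0, 1.871]
contact_force: [-0.0, -0.7, -1.0]
grip_width: 25.2
finger_force: 30.0
dp [-0.0015 -0.0013  0.0832] rot [ 0.0028 -0.0004  0.0007] | t 16.125 at [478.7 334.4 187.3] [ 3.139 -0.     1.871]
```

```bash
python3 -m pendant '{"dp":[[-0.001,-0.0005,0.02],[-0.001,-0.0005,0.035],[-0.001,-0.0005,0.05],[-0.001,-0.0005,0.06],[-0.001,-0.0005,0.07],[-0.001,-0.0005,0.08],[-0.001,-0.0005,0.081],[-0.001,-0.0005,0.081]],"rotation":[[0,0,0],[0,0,0],[0,0,0],[0,0,0],[0,0,0],[0,0,0],[0,0,0],[0,0,0]]}';  python3 - <<'E'
from h import *
go([478.1,332.7,100.8],1.87)
E
```

```text
time: 17.12
tool_pos: [478.0, 333.0, 104.9]
tcp_rot: [3.141, 0.0, 1.871]
contact_force: [-0.3, -0.0, -0.3]
grip_width: 25.9
finger_force: 30.0
dp [-0.0003  0.      0.0041] rot [0.0003 0.     0.0008] | t 17.125 at [478.  333.  104.9] [3.141 0.    1.871]
```

```bash
python3 -m pendant '{"dp":[[0,0,0.001],[0,0,0.002],[0,0,0.003],[0,0,0.004],[0,0,0.004],[0,0,0.004]],"rotation":[[0,0,0],[0,0,0],[0,0,0],[0,0,0],[0,0,0],[0,0,0]]}'
```

```text
time: 17.88
tool_pos: [477.8, 332.9, 100.8]
tcp_rot: [3.141, 0.0, 1.871]
contact_force: [0.4, -0.2, 0.2]
grip_width: 25.5
finger_force: 30.0
```

One more millimetre until contact.

```bash
python3 -m pendant '{"dp":[[0,0,0.0005],[0,0,0.001],[0,0,0.0012],[0,0,0.0012]],"rotation":[[0,0,0],[0,0,0],[0,0,0],[0,0,0]]}'
```

```text
time: 18.38
tool_pos: [477.9, 333.0, 100.7]
tcp_rot: [3.141, -0.0, 1.871]
contact_force: [-3.3, -2.0, 9.6]
grip_width: 25.4
finger_force: 30.0
```

```bash
python3 -m pendant '{"dp":[[0,0,0],[0,0,0],[0,0,0],[0,0,0]],"rotation":[[0,0,0],[0,0,0],[0,0,0],[0,0,0]]}' 0.06;  python3 -m pendant '{"dp":[[0,0,-0.03],[0,0,-0.08],[0,0,-0.13],[-0.03,0,-0.17],[-0.08,0,-0.17],[-0.1,0,-0.17],[-0.1,0,-0.17],[-0.1,0,-0.17]],"rotation":[[0,0,0],[0,0,0],[0,0,0],[0,0,0],[0,0,0],[0,0,0],[0,0,0],[0,0,0]]}'
python3 - <<'E'
from h import *
c=cap('wrist')
cv2.imwrite('pics/w4.png',cv2.resize(c['pixels'][:,:,::-1],(768,576),interpolation=cv2.INTER_CUBIC))
go([491.6,288.8,200],1.87)
for p in [(491.6,288.8,145),(478.1,332.7,145)]: print(np.array(proj('wrist',p))*1.5)
E
```

```text
time: 18.88
tool_pos: [477.7, 332.8, 99.3]
tcp_rot: [-3.141, 0.0, 1.871]
contact_force: [0.2, -0.9, -0.6]
grip_width: 58.6
finger_force: 0.0
time: 19.88
tool_pos: [507.0, 238.2, 269.0]
tcp_rot: [-3.141, -0.001, 1.871]
contact_force: [-0.3, 0.9, -0.6]
grip_width: 59.9
finger_force: 0.0
dp [0.0526 0.0004 0.0691] rot [-0.0008 -0.0004  0.0019] | t 19.925 at [506.9 238.4 269.1] [-3.141 -0.     1.872]
[384.71817214 191.50887368]
[384.93577194 108.27977706]
```

View pics/w4.png

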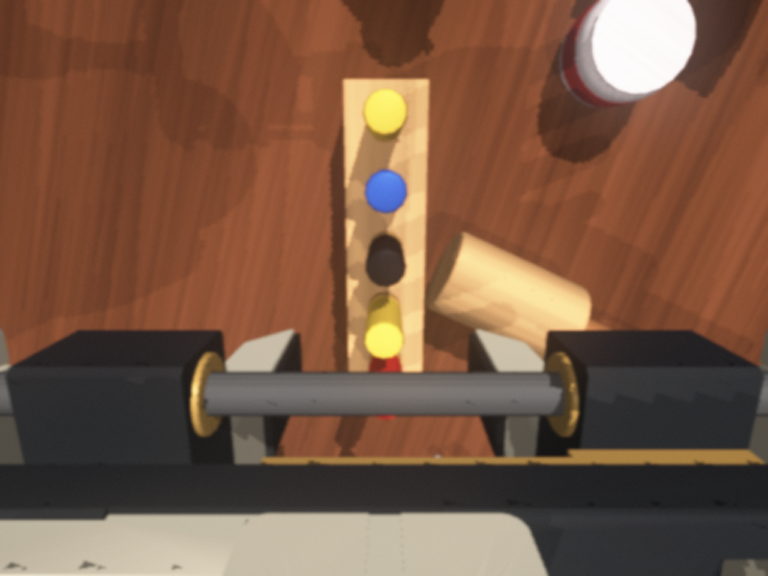

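Both yellow gouges are seated, at (385,111) and (384,340). Blue at (386,191) is as predicted. Now grasp blue.

```bash
python3 -m pendant '{"dp":[[0.03,0.0003,0.02],[0.0526,0.0003,0.06],[0.0526,0.0003,0.069],[0.0526,0.0003,0.069],[0.0526,0.0003,0.069],[0.0526,0.0003,0.069]],"rotation":[[0,0,0.002],[0,0,0.002],[0,0,0.002],[0,0,0.002],[0,0,0.002],[0,0,0.002]]}'
python3 - <<'E'
from h import *
go([491.6,288.8,100],1.87)
E
```

```text
time: 20.68
tool_pos: [492.9, 287.4, 201.8]
tcp_rot: [3.139, -0.0, 1.868]
contact_force: [-0.0, 0.5, 0.4]
grip_width: 60.3
finger_force: 0.0
dp [ 0.0017 -0.0011  0.1018] rot [ 0.0023 -0.     -0.0019] | t 20.675 at [492.9 287.4 201.8] [ 3.139 -0.     1.868]
```

```bash
python3 -m pendant '{"dp":[[0.001,-0.0005,0.03],[0.001,-0.0005,0.06],[0.001,-0.0005,0.09],[0.001,-0.0005,0.1],[0.001,-0.0005,0.1],[0.001,-0.0005,0.1],[0.001,-0.0005,0.1]],"rotation":[[0,0,0],[0,0,0],[0,0,0],[0,0,0],[0,0,0],[0,0,0],[0,0,0]]}'; python3 -m pendant '{"dp":[[0,0,0],[0,0,0],[0,0,0],[0,0,0],[0,0,0],[0,0,0]],"rotation":[[0,0,0],[0,0,0],[0,0,0],[0,0,0],[0,0,0],[0,0,0]]}' 0.015; python3 -m pendant '{"dp":[[0,0,-0.03],[0,0,-0.07],[0,0,-0.12],[0,0,-0.17],[0,0,-0.2],[0,0,-0.2],[0,0,-0.2]],"rotation":[[0,0,0],[0,0,0],[0,0,0],[0,0,0],[0,0,0],[0,0,0],[0,0,0]]}'
```

```text
time: 21.55
tool_pos: [492.0, 288.8, 101.7]
tcp_rot: [3.139, -0.0, 1.869]
contact_force: [-0.8, -0.3, 0.8]
grip_width: 60.1
finger_force: 0.0
time: 22.3
tool_pos: [491.3, 288.5, 100.5]
tcp_rot: [-3.142, 0.0, 1.869]
contact_force: [0.2, 0.3, -0.6]
grip_width: 25.9
finger_force: 30.0
time: 23.18
tool_pos: [490.7, 288.3, 298.9]
tcp_rot: [-3.139, 0.0, 1.869]
contact_force: [-0.2, -0.4, -0.6]
grip_width: 25.3
finger_force: 30.0
```

Run:
```python
from h import *
go([442,-204,300],1.14)
```

```text
dp [-4.563e-01 -1.911e-01 -4.000e-04] rot [-0.0025  0.0014  0.7288] | t 23.175 at [490.7 288.3 298.9] [-3.139  0.     1.869]
```

```bash
python3 -m pendant '{"dp":[[-0.03,-0.012,0],[-0.07,-0.029,0],[-0.12,-0.05,0],[-0.17,-0.071,0],[-0.22,-0.092,0],[-0.27,-0.113,0],[-0.32,-0.134,0],[-0.37,-0.155,0]],"rotation":[[0,0,0.04],[0,0,0.1],[0,0,0.18],[0,0,0.26],[0,0,0.34],[0,0,0.42],[0,0,0.5],[0,0,0.58]]}'; python3 -m pendant '{"dp":[[0,0,0],[0,0,0]],"rotation":[[0,0,0],[0,0,0]]}'
python3 - <<'E'
from h import *
go([442,-204,300],1.14)
go([442,-203.6,220],1.14,[-.328,-.713,0])
E
```

```text
time: 24.18
tool_pos: [450.7, -112.1, 298.7]
tcp_rot: [-3.138, -0.0, 1.286]
contact_force: [1.6, 0.5, -1.1]
grip_width: 25.6
finger_force: 30.0
time: 24.42
tool_pos: [451.3, -110.2, 299.3]
tcp_rot: [-3.139, -0.001, 1.289]
contact_force: [0.4, -0.3, -1.1]
grip_width: 25.6
finger_force: 30.0
dp [-0.0926  0.0172 -0.0009] rot [-0.0027 -0.0006  0.1486] | t 24.425 at [ 451.3 -110.2  299.3] [-3.139e+00 -1.000e-03  1.289e+00]
dp [-0.0923  0.0173  0.0791] rot [-0.7861 -0.0591  0.1407] | t 24.425 at [ 451.3 -110.2  299.3] [-3.139e+00 -1.000e-03  1.289e+00]
```

```bash
python3 -m pendant '{"dp":[[-0.03,0.006,0.01],[-0.06,0.012,0.02],[-0.0923,0.0173,0.03],[-0.0923,0.0173,0.04],[-0.0923,0.0173,0.05],[-0.0923,0.0173,0.06],[-0.0923,0.0173,0.07],[-0.0923,0.0173,0.079]],"rotation":[[-0.1,-0.007,0.018],[-0.2,-0.015,0.035],[-0.3,-0.022,0.053],[-0.4,-0.03,0.07],[-0.5,-0.037,0.088],[-0.6,-0.045,0.105],[-0.7,-0.052,0.12],[-0.786,-0.059,0.14]]}'; python3 -m pendant '{"dp":[[0,0,0],[0,0,0],[0,0,0]],"rotation":[[0,0,0],[0,0,0],[0,0,0]]}'
python3 - <<'E'
from h import *
go([442,-203.6,143.3],1.14,[-.328,-.713,0])
print(get_obs()['joint_positions'].round(2))
E
```

```text
time: 25.42
tool_pos: [441.0, -200.9, 226.2]
tcp_rot: [2.397, -0.01, 1.167]
contact_force: [0.6, 1.2, -0.8]
grip_width: 25.5
finger_force: 30.0
time: 25.8
tool_pos: [442.5, -203.7, 228.6]
tcp_rot: [2.395, -0.009, 1.166]
contact_force: [-0.0, -0.4, -0.3]
grip_width: 26.0
finger_force: 30.0
dp [-0.0009 -0.0583  0.0622] rot [-0.0381 -0.0241  0.0124] | t 25.8 at [ 442.5 -203.7  228.6] [ 2.395 -0.009  1.166]
[-0.74 -0.03  2.25  0.87  0.31 -1.09]
```

Run:
```python
from h import *
go([448,-206.3,149.2],1.14,[-.284,-.617,0])
```

```text
dp [-0.001  -0.0495  0.0624] rot [ 0.0675 -0.0235  0.0136] | t 25.8 at [ 442.5 -203.7  228.6] [ 2.395 -0.009  1.166]
```

```bash
python3 -m pendant '{"dp":[[0,0,0],[0,-0.008,0.01],[0,-0.018,0.022],[-0.001,-0.028,0.035],[-0.001,-0.038,0.048],[-0.001,-0.046,0.058],[-0.001,-0.0495,0.0624],[-0.001,-0.0495,0.0624]],"rotation":[[0.05,-0.01,0.007],[0.067,-0.023,0.013],[0.067,-0.023,0.013],[0.067,-0.023,0.013],[0.067,-0.023,0.013],[0.067,-0.023,0.013],[0.067,-0.023,0.013],[0.067,-0.023,0.013]]}'; python3 -m pendant '{"dp":[[0,0,0],[0,0,0],[0,0,0],[0,0,0],[0,0,0],[0,0,0]],"rotation":[[0,0,0],[0,0,0],[0,0,0],[0,0,0],[0,0,0],[0,0,0]]}'
python3 - <<'E'
from h import *
o=get_obs();print(o['joint_positions'].round(2),o['dq'].round(3))
z=R.from_euler('xyz',o['tcp_rot']).apply([0,0,1]);print('edge',o['tool_pos']+82.5*z,'tilt',np.arccos(-z[2]))
s=cap('scene');cv2.imwrite('pics/s2.png',cv2.resize(s['pixels'][60:300,120:440,::-1],(800,600)))
print(proj('scene',[494.6,-227.5,35]))
E
```

```text
time: 26.8
tool_pos: [433.8, -220.6, 156.8]
tcp_rot: [2.462, -0.033, 1.165]
contact_force: [0.9, -0.2, -0.1]
grip_width: 25.7
finger_force: 30.0
time: 27.55
tool_pos: [433.8, -220.6, 157.3]
tcp_rot: [2.461, -0.032, 1.165]
contact_force: [-0.1, -0.8, -1.0]
grip_width: 25.2
finger_force: 30.0
[-0.81  0.14  2.3   1.33  0.28 -1.63] [ 0.001  0.    -0.     0.001 -0.001 -0.001]
edge [ 482.37597694 -239.20761273   93.26590325] tilt 0.6816265211801527
(np.float64(233.4546180153704), np.float64(144.86706136348766))
```

View pics/s2.png

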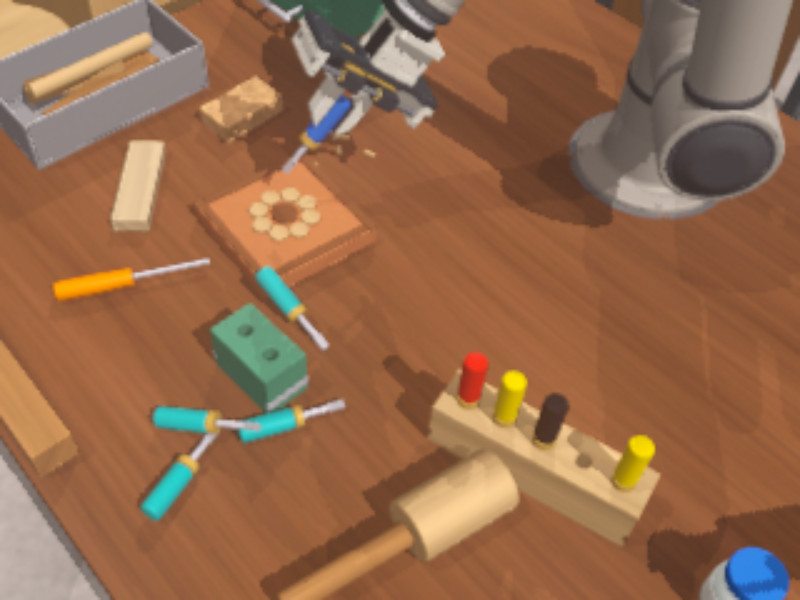

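The scene shows blue held, sloped, with its edge at (287,168) above the flower. The yellow gouges and the others stand in the block. Joint 5 is at its stop, so I ease the slope slightly and centre the edge.

Run:
```python
from h import *
print(get_obs()['joint_positions'][4], 'edge px',(np.array(proj('scene',[482.4,-239.2,93.3]))-[120,60])*2.5)
go([451.5,-208,152],1.14,[-.259,-.563,0])
```

```text
0.2829829423964184 edge px [283.63030825 171.4407018 ]
dp [0.0184 0.0051 0.0117] rot [ 0.0608 -0.041   0.0006] | t 27.6 at [ 433.8 -220.6  157.3] [ 2.461 -0.032  1.165]
```

```bash
python3 -m pendant '{"dp":[[0,0,0],[0.005,0.001,0.003],[0.01,0.003,0.006],[0.015,0.004,0.009],[0.018,0.005,0.0115],[0.018,0.005,0.0115],[0.018,0.005,0.0115],[0.018,0.005,0.0115]],"rotation":[[0.03,0,0],[0.06,-0.01,0],[0.06,-0.02,0],[0.06,-0.03,0],[0.06,-0.04,0],[0.06,-0.04,0],[0.06,-0.04,0],[0.06,-0.04,0]]}'; python3 -m pendant '{"dp":[[0,0,0],[0,0,0],[0,0,0],[0,0,0],[0,0,0],[0,0,0],[0,0,0],[0,0,0]],"rotation":[[0,0,0],[0,0,0],[0,0,0],[0,0,0],[0,0,0],[0,0,0],[0,0,0],[0,0,0]]}'
python3 - <<'E'
from h import *
o=get_obs();print(o['joint_positions'].round(3),o['dq'].round(3))
z=R.from_euler('xyz',o['tcp_rot']).apply([0,0,1]);print('edge',o['tool_pos']+82.5*z,'tilt',np.arccos(-z[2]))
E
```

```text
time: 28.6
tool_pos: [447.6, -214.5, 165.7]
tcp_rot: [2.536, -0.014, 1.151]
contact_force: [0.5, 0.0, -2.1]
grip_width: 25.6
finger_force: 30.0
time: 29.6
tool_pos: [447.8, -214.5, 165.9]
tcp_rot: [2.536, -0.014, 1.151]
contact_force: [-0.4, -0.7, -0.7]
grip_width: 25.6
finger_force: 30.0
[-0.718  0.131  2.209  0.693  0.283 -0.913] [ 0.002  0.    -0.001 -0.002 -0.    -0.   ]
edge [ 491.10679585 -232.74163353   98.10184991] tilt 0.6057347822785418
```

Within tolerance, but I'd like the slope closer to halfway. Swinging the slope direction sideways takes joint 5 off its stop.

Run:
```python
from h import *
go([442,-247.5,147],1.14,[.26,-.704,0])
```

```text
dp [-0.0328 -0.0038  0.0198] rot [0.0587 0.4823 0.1575] | t 29.6 at [ 447.8 -214.5  165.9] [ 2.536 -0.014  1.151]
```

```bash
python3 -m pendant '{"dp":[[-0.005,0,0],[-0.01,-0.001,0.003],[-0.015,-0.002,0.006],[-0.02,-0.002,0.009],[-0.025,-0.003,0.012],[-0.03,-0.003,0.016],[-0.033,-0.004,0.0195],[-0.033,-0.004,0.0195]],"rotation":[[0.007,0.06,0.02],[0.015,0.13,0.04],[0.024,0.2,0.065],[0.034,0.28,0.09],[0.043,0.36,0.115],[0.052,0.43,0.14],[0.059,0.482,0.157],[0.059,0.482,0.157]]}'; python3 -m pendant '{"dp":[[0,0,0],[0,0,0],[0,0,0],[0,0,0],[0,0,0],[0,0,0],[0,0,0],[0,0,0]],"rotation":[[0,0,0],[0,0,0],[0,0,0],[0,0,0],[0,0,0],[0,0,0],[0,0,0],[0,0,0]]}'
python3 - <<'E'
from h import *
o=get_obs();print(o['joint_positions'].round(3),o['dq'].round(3))
z=R.from_euler('xyz',o['tcp_rot']).apply([0,0,1]);e=o['tool_pos']+82.5*z;print('edge',e,'tilt',np.arccos(-z[2]))
s=cap('scene');cv2.imwrite('pics/s3.png',cv2.resize(s['pixels'][60:300,120:440,::-1],(800,600)))
print((np.array(proj('scene',e))-[120,60])*2.5)
E
```

```text
time: 30.6
tool_pos: [441.4, -248.7, 146.4]
tcp_rot: [2.56, -0.502, 1.292]
contact_force: [0.1, -0.1, 0.2]
grip_width: 25.8
finger_force: 30.0
time: 31.6
tool_pos: [441.6, -247.6, 147.1]
tcp_rot: [2.559, -0.502, 1.294]
contact_force: [0.1, -0.7, -0.3]
grip_width: 25.9
finger_force: 30.0
[-1.127  0.362  2.062  1.001  0.938 -1.409] [ 0.    -0.    -0.001  0.002  0.001 -0.001]
edge [ 494.34222217 -228.08466888   86.75606798] tilt 0.7499824530289311
[281.76276535 183.80745671]
```

View pics/s3.png

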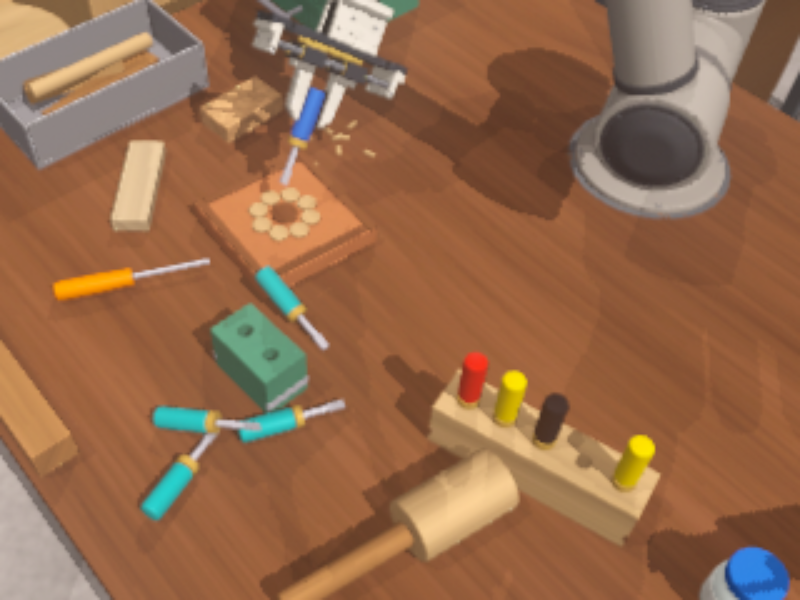

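The edge shows at (286,181), against a predicted (282,184). The slope is 43 degrees and everything is at rest, so I hand in.

```bash
python3 -c "
from h import *
print(workorder.close_job())"
```

```text
the job is handed in; nothing more can be done
None
```

I handed the job in, but no verdict came back: both yellow gouges stand released in the block, and the blue one is held at rest at 43° with its edge about 5 cm above the flower's centre.

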